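# Send off the demo train: clear the road, set the points, open the throttle

## Task

On the shop's model railway an open wagon has been left standing in front of the shunting locomotive: lift it off and set it down gently on its wheels in the empty compartment of the wooden storage tray. Set the two point levers for the road the locomotive stands on, each fully against its stop (left and right as the robot sees them): left road, left lever pulled towards the operator's side; middle road, right lever pulled; right road, neither; a lever that is not pulled is pushed fully away. Only when the road is clear and set, open the throttle to the fourth notch (stop is notch zero, at the operator's end), and leave the locomotive, the other rolling stock and the rest of the counter as they are.

Things in the scene. Friction and masses are not known exactly. Their poses are not given: they have to be found in the camera images.
- board: Model railway board, fixed, 660 x 200 mm, green top 18 mm above the table. Three tracks (roads) along its x, at y = +60 mm (left road), 0 (middle), -60 mm (right); 43 mm tall buffer stops at the near end, points joining them at +x. Rail tops 27 mm above the table. Origin: on the table, middle road, 200 mm from the near end; x away from the robot, y left.
- loco: Shunting locomotive, 116 x 36 mm, 53 mm tall, low bonnet towards +x and a tall cab with roof towards -x. Stands on one of the three roads. Origin: middle of its underside at the wheel treads (27 mm above the table). x along the track. Not to be moved.
- wagon: Open-topped, empty grey wagon, body 92 long x 34 mm wide, 3 mm walls; body from 13 to 42 mm above its wheel treads; 60 to 130 g; wheels do not roll. Stands on the locomotive's road, ahead (+x) of it, centres 125 to 165 mm apart; about 26 mm free to vehicles on the next roads. Origin: middle of its underside at the treads; x along its length.
- railbus: Railbus, 128 x 34 x 49 mm tall, row of windows; on another road. Origin: middle of its underside. Leave alone.
- van: Closed wooden van, 96 x 36 x 48 mm tall, on the railbus's road ahead (+x) of it. Origin: middle of its underside. Leave alone.
- tank: Tank wagon, 90 x 31 x 49 mm tall, lying cylinder, on the remaining road. Origin: middle of its underside. Leave alone.
- tank2: A second tank wagon of the same kind, on the same road as the first, ahead (+x) of it. Leave alone.
- tray: Wooden storage tray, fixed, 136 x 134 mm outside, 20 mm tall, 4 mm walls and floor, one divider along its x makes two compartments of 128 (x) by 61 mm (y). Origin: middle of its underside. The compartment on its -y side is empty; the +y one holds a flat wagon.
- tray_free (a point): Middle of the floor of the tray's empty compartment, 4 mm above the table; axes as the tray's.
- flatwagon: Flat wagon loaded with two dark tubes, 92 x 34 x 32 mm tall, in the tray's other compartment. Leave alone.
- desk: Control desk, fixed, 160 mm deep (x), 280 mm wide (y), deck 45 mm high. Origin: middle of its underside; x away from the operator (robot on the -x side). All levers hinge on one line along its y, at x = 0, 30 mm above the table, in curved housings of 40 mm radius: point levers (bare steel) at y = +92 mm (left) and +30 mm (right), throttle (black barrel knob) at y = -85 mm.
- guard_edge (a point): Middle of the front edge of the desk's clear acrylic guard, axes as the desk's. An upright sheet behind the levers (desk x = 74 to 78 mm, full width, up to 242 mm above the table) is folded forward at the top into a level lip (x = 27 to 78 mm, 238 to 242 mm up). A vertical tool cannot follow levers away under it: lean its upper part back towards -x by 25 to 40 degrees.
- point_left (a joint): Angle of the left point lever: 0 upright, +0.52 fully away from the operator (+desk x; normal), -0.52 fully towards the operator (pulled). Starts anywhere near the middle; stays where it is left; about 2 N at the handle moves it. It works the points to the left road.
- point_right (a joint): Angle of the right point lever, same signs and stiffness. It works the points to the middle road.
- throttle (a joint): Angle of the throttle lever, same signs and stiffness. Stop (notch 0) is -0.52, at the operator's end; six white marks 0.208 rad apart on the housing; notch 4 is +0.312; +0.52 is full. Starts anywhere between stop and upright; stays where it is left.
- point_left_grip (a point): On the axis of the left point lever's round steel handle (12 mm diameter, 56 to 90 mm from the hinge), 78 mm from the hinge; z along the lever, y along the hinge, turns with it.
- point_right_grip (a point): The same point on the right point lever.
- throttle_grip (a point): Middle of the throttle's black barrel knob (22 mm diameter, 60 to 94 mm from the hinge), 77 mm from the hinge; z along the lever.
- toycar: Die-cast toy car, 72 x 30 x 24 mm tall, standing on the desk's deck in front of the levers. Leave alone.
- boxset: Blue boxed toy, 70 x 110 x 100 mm tall, beyond the desk. Leave alone.
- mug: White mug, 76 mm across, 90 mm tall, right of the desk. Leave alone.
Things that resemble listed ones, but are neither listed nor needed, are in the scene too. Leave any purple or yellow look-alike of the wagon alone. Several things look just like the tray: the one meant starts nearest to the robot's base.

How it is judged:
On the way, in this order (a step that is already met when the one before it is completed fails the run):
1. the open wagon stands released on its wheels in the tray's empty compartment and both point levers are fully home as the locomotive's road asks (x of wagon in the frame of tray_free between -0.03 and 0.03 m and y of wagon in the frame of tray_free between -0.024 and 0.024 m and z of wagon in the frame of tray_free between -0.004 and 0.006 m and angle between wagon's own z axis and vertical below 0.12 rad and linear speed of wagon below 0.03 m/s and contact force between the fingers and wagon below 0.2 N and ((y of loco in the frame of board above 0.03 m and value of joint point_left below -0.45 rad and value of joint point_right above 0.45 rad) or (y of loco in the frame of board between -0.03 and 0.03 m and value of joint point_left above 0.45 rad and value of joint point_right below -0.45 rad) or (y of loco in the frame of board below -0.03 m and value of joint each of point_left, point_right above 0.45 rad))), for 0.2 s.
2. then the throttle is opened to the fourth notch (value of joint throttle between 0.242 and 0.382 rad and velocity of joint throttle between -0.05 and 0.05 rad/s), for 0.2 s.
At the end, for the whole second after the job is handed in: Wagon upright (0.12 rad), still and released on the floor of the tray's empty compartment (30 mm along, 24 mm across); both point levers within 0.07 rad of the stop that the locomotive's road asks; throttle within 0.07 rad of notch 4 (+0.312) and still; locomotive within 8 mm of its start (all of step 1 and all of step 2 and distance of loco from where it was at the start of the episode below 0.008 m); the robot touches nothing.
It fails at once if the locomotive is shifted by more than 15 mm (distance of loco from where it was at the start of the episode above 0.015 m).
It fails at once if other rolling stock is shifted by more than 15 mm (distance of any of railbus, van, tank, tank2, flatwagon from where it was at the start of the episode above 0.015 m).
It fails at once if something else on the counter is shifted by more than 25 mm (distance of any of toycar, boxset, mug from where it was at the start of the episode above 0.025 m).
It fails at once if the wagon is dropped or thrown into the tray (still faster than 0.5 m/s when its wheels are less than 15 mm above the tray's floor) (horizontal distance between wagon and tray_free below 0.05 m and z of wagon in the frame of tray_free below 0.015 m and linear speed of wagon above 0.5 m/s).
It also fails if it takes over 64 s, if anything falls off the work surface, if the arm or the gripper's body presses on something with over 40 N, if the wrist force passes 120 N, or if a joint passes its speed limit or range.

## Robot

A 6-joint arm with a two-finger parallel gripper is mounted at the origin on the work surface. World frame = base frame: x ahead of the robot, y to its left, z up, the work surface at z = 0. Lengths are in m, angles in rad, forces in N, time in s.
With the tool pointing down it reaches from about 0.275 to 0.725 m from the base axis. Payload 5.6 kg.
Tool frame: the origin (TCP) lies at the centre of the arm's flange, where the gripper is bolted on; the fingertips stand 173 mm ahead of it and the grasp point (between the pads) lies 155 mm ahead of it; z points along the fingers, y is the direction in which the jaws open and shut (so a half turn about z gives the same grasp; the last joint's range is limited). The gripper opens to 85 mm and grips with 20 to 120 N. Pads are 22 mm wide; open, the fingers measure 114 mm over their backs; the gripper's body (76 mm by 85 mm) begins 54 mm behind the grasp point. The pads swing forward as they close: fully open they stand 13 mm farther back than shut.
Start: joints at [-1.026, 0.255, 0.108, 0, -1.424, -0.285], TCP at [0.141, -0.532, 0.405] pointing down, gripper open.
Joint ranges: [-2.95, 2.95], [-1.21, 1.97], [-1.09, 1.5], [-2.87, 1.71], [-2.94, -0.07], [-3.05, 3.05]. Speed limits (rad/s): [2.57, 2.57, 3.14, 3.14, 3.14, 3.14].

## Interface

Orientations are given as a 3x3 rotation matrix whose columns are the frame's x, y, z axes.
In Python, from rig import bot gives the robot as it stands.
- The arm moves only by the tool play_rows, never from a script. Its argument "moves" is text: rows parted by semicolons, each of 7 numbers parted by spaces: the shift along the tool's x, y, z in cm, then the turn, a rotation vector about the tool's x, y, z in rad, then the finger opening in cm, from 0 to 8.54. A call has 1 to 12 rows; each row shifts and turns the commanded pose from where the row before left it, along the tool's axes as they then stand; what a row does not reach is not made up. A row lasts 1/10 s, in which the tool goes at most 50 mm and 8.59 degrees, less where a joint would pass 70% of its speed; a pose out of reach is approached as far as the arm can. A call with a gripper value outside its range is refused whole. The fingers move at their own pace and stop on an object; "newtons" is the grip in N (left out, the last holds). Time passes only in rows, so rows that do not move let the fingers close. It gives the time, the measured TCP pose, the force and the opening at its end, in the units of the state.
- bot.get_obs(): the state, without advancing time (a new reading comes with each control period).
- bot.camera(name): name is "side" or "top" or "wrist"; returns the picture (384x512x3 uint8, red, green, blue); there is no depth.
- bot.camera_params(name): a dict with "fov_y" (degrees; the focal length in pixels is half the picture's height over the tangent of half this angle, whatever the lens; pixels are square), "cx", "cy" (the principal point, pixels), "eye" and "attitude" of the camera in the world; the wrist camera has in their place "hand_eye" (4x4, takes a point from camera to tool coordinates, whose origin is the TCP and whose axes are the flange's). Camera axes: x right, y up, looking along -z (the intrinsics and any distortion apply to the point x, -y, -z); pixel columns grow to the right and rows downward; lengths in m; the calibration is good to about 2 mm. A picture is of the moment at which its call begins: read the wrist's pose just before it. camera_params takes no time and is no camera call.
- bot.hand_in(): hands the job in, once; it reports no verdict.
Trained networks look in the newest picture that a camera, given by its name, has taken for a name from the list of things; names that differ only in an ending like _2 or _b are one class to them, and where a whole thing is asked for, a point or a joint stands for the part that bears it (a point fixed in the world has none). Each returns a list of dicts, best first, with "conf" (0 to 1); they miss things now and then, are a little off and sometimes report something else, mostly with a low value. They report only what shows in the picture. A call takes as long as a camera call. They do not tell look-alikes from the thing itself.
- bot.spot_in(camera, target): "extent" ([centre column, centre row, width, height] in pixels, round what is visible of it).
The state is a dict: "t": time; "joint_pos": joint angles; "joint_velocities": joint speeds; "joint_torque": joint torques, N m; "tcp_pos": TCP position; "orientation": TCP orientation; "wrist_force": force on the tool from outside, world axes, zero at the start; "ft_torque": the same for the moment, N m; "grip_width": finger opening in m.
Only numpy, scipy, OpenCV 4.12 (cv2) and the standard library are available. Lean on these libraries where they do the work, as an engineer would, in place of code of your own. Each camera call takes 0.05 s, during which the arm holds its last target. There are 200 camera calls.

## Working session

There is one attempt and no reset: what is moved stays moved. The work goes in short steps, Python scripts to look and compute and a tool call to move; the robot and the scene stay as the last step left them, time stands still between calls to the robot, and variables do not carry over. Pictures are saved under pics/ and viewed, about 8 in all and at most 12, crops included, and the job is handed in when it is done.

Besides the shell and the picture viewer there is one more tool, called after "Call:" as a command line: name --argument value ..., lists and objects as JSON in quotes. play_rows: Moves the arm, as the interface text tells. Its arguments: {"type":"object","properties":{"moves":{"type":"string"},"newtons":{"type":"number"}},"required":["moves"]}

```bash
mkdir -p pics; ls; python3 - <<'E'
from rig import bot
import cv2,numpy as np
o=bot.get_obs(); print(o['t'],o['tcp_pos'],o['orientation'])
for c in ['top','side','wrist']:
    im=bot.camera(c); cv2.imwrite(f'pics/{c}0.png',im[:,:,::-1]); print(c,bot.camera_params(c))
    if c!='wrist':
        for n in ['board','loco','wagon','railbus','van','tank','tray','flatwagon','desk','point_left','throttle','toycar','boxset','mug']:
            print(n,[(np.round(d['extent']).astype(int).tolist(),round(d['conf'],2)) for d in bot.spot_in(c,n)][:4])
E
```

```text
pics
0.0 [ 0.14132174 -0.53135257  0.40380025] [[-9.66466151e-01 -2.56793517e-01 -5.17666240e-04]
 [-2.56794037e-01  9.66464417e-01  1.83119210e-03]
 [ 3.00677398e-05  1.90271879e-03 -9.99998189e-01]]
top {'fov_y': 44.09487984248137, 'cx': 251.42082160300885, 'cy': 194.95910973806434, 'eye': array([0.38443945, 0.06099024, 1.86326538]), 'attitude': array([[ 0.00302266,  0.99549538, -0.09476182],
       [-0.99991052,  0.00424367,  0.01268617],
       [ 0.01303117,  0.094715  ,  0.99541914]])}
board [([226, 173, 51, 167], 0.89)]
loco [([211, 228, 11, 32], 0.7)]
wagon [([138, 166, 15, 28], 0.82), ([177, 157, 24, 22], 0.68), ([210, 184, 10, 26], 0.57)]
railbus [([244, 234, 8, 34], 0.74)]
van [([243, 192, 14, 26], 0.61)]
tank [([226, 228, 6, 24], 0.77), ([230, 188, 11, 24], 0.49)]
tray [([99, 258, 39, 30], 0.6), ([168, 203, 38, 37], 0.56), ([225, 171, 55, 168], 0.48)]
flatwagon [([160, 204, 9, 24], 0.76)]
desk [([326, 191, 90, 53], 0.62)]
point_left []
throttle []
toycar [([292, 141, 34, 25], 0.6), ([329, 206, 10, 20], 0.53)]
boxset [([291, 139, 30, 23], 0.93)]
mug [([394, 219, 25, 28], 0.
[... 811 characters left out ...]
7, 168, 52, 88], 0.56)]
point_left [([228, 301, 27, 11], 0.65)]
throttle [([287, 160, 5, 8], 0.38), ([277, 248, 26, 15], 0.15)]
toycar [([232, 296, 46, 45], 0.64)]
boxset [([223, 185, 32, 38], 0.89)]
mug [([314, 147, 24, 25], 0.68), ([220, 184, 33, 42], 0.31)]
wrist {'fov_y': 62.29416022102549, 'cx': 252.45774829503563, 'cy': 188.0711150507331, 'hand_eye': array([[-8.93003606e-04,  9.55223493e-01,  2.95883896e-01,
         7.49938466e-02],
       [ 9.99999554e-01,  7.62459047e-04,  5.56584577e-04,
         8.14310868e-04],
       [ 3.06063311e-04,  2.95884262e-01, -9.55223749e-01,
         3.04511149e-02],
       [ 0.00000000e+00,  0.00000000e+00,  0.00000000e+00,
         1.00000000e+00]])}
```

```bash
python3 - <<'E'
import cv2
im=cv2.imread('pics/top0.png')[80:305,70:420]
cv2.imwrite('pics/topc.png',cv2.resize(im,(800,514),interpolation=cv2.INTER_CUBIC))
im=cv2.imread('pics/side0.png')[110:384,130:370]
cv2.imwrite('pics/sidec.png',cv2.resize(im,(525,600),interpolation=cv2.INTER_CUBIC))
E
```

```text
(no output)
```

View pics/topc.png

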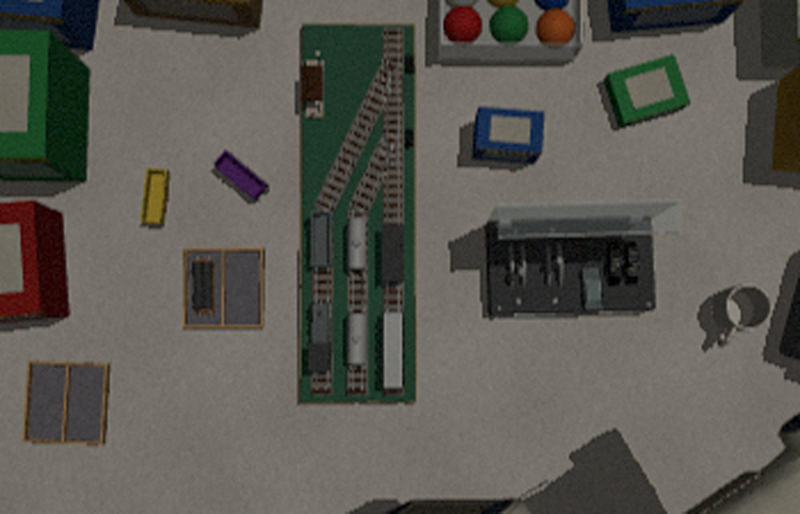

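View pics/sidec.png

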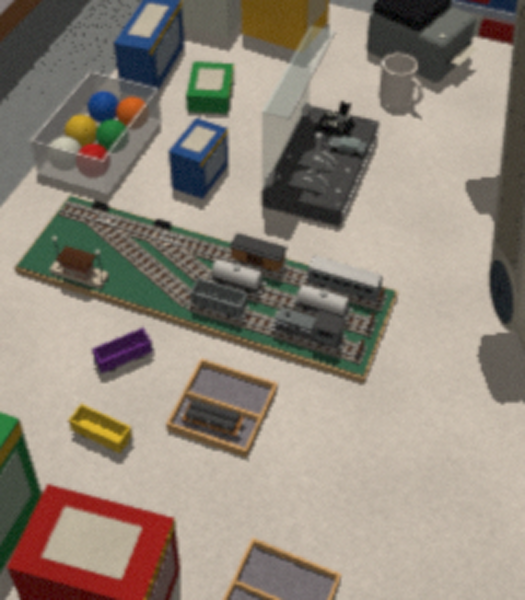

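```bash
cat > h.py <<'E'
import numpy as np, cv2
from rig import bot
W=None
def cam(c,o=None):
    p=bot.camera_params(c)
    if c=='wrist':
        T=np.eye(4);T[:3,:3]=o['orientation'];T[:3,3]=o['tcp_pos'];M=T@np.array(p['hand_eye']);R,e=M[:3,:3],M[:3,3]
    else: R,e=p['attitude'],p['eye']
    return 192/np.tan(np.radians(p['fov_y']/2)),p['cx'],p['cy'],np.array(R),np.array(e)
def ray(C,uv):
    f,cx,cy,R,e=C; d=R@np.array([(uv[0]-cx)/f,-(uv[1]-cy)/f,-1]); return e,d
def at(C,uv,z):
    e,d=ray(C,uv); return e+d*(z-e[2])/d[2]
def proj(C,p):
    f,cx,cy,R,e=C; q=R.T@(np.array(p)-e); return np.array([cx-f*q[0]/q[2],cy+f*q[1]/q[2]])
E
python3 - <<'E'
from h import *
C=cam('top'); g=lambda u,v:(70+u*350/800,80+v*225/514)
def P(n,u,v,z): print(n,np.round(at(C,g(u,v),z),3))
for n,u,v,z in [('bNL',299,403,.018),('bNR',414,403,.018),('bFL',301,24,.018),('bFR',414,24,.018),('trayNL',183,327,.02),('trayNR',264,328,.02),('trayFR',264,249,.02),('trayFL',184,249,.02),('tray2',67,402,.02),('loco',320,339,.07),('wagon',320,241,.069),('deskNL',484,317,.045),('deskNR',655,314,.045),('lipL',490,206,.24),('lipR',680,203,.24),('lipNL',497,237,.24),('lipNR',660,233,.24),('mug',748,307,.09),('box',510,132,.1),('car',593,288,.06)]: P(n,u,v,z)
S=cam('side'); g2=lambda u,v:(130+u*240/525,110+v*274/600)
for n,u,v,z in [('S trayN',276,380,.02),('S bNear',397,293,.018),('S bNL',363,378,.018),('S bFL',17,268,.018),('bFR',70,198,.018)]: print(n,np.round(at(S,g2(u,v),z),3))
E
```

```text
bNL [0.321 0.232 0.018]
bNR [0.322 0.038 0.018]
bFL [0.978 0.237 0.018]
bFR [0.979 0.04  0.018]
trayNL [0.449 0.43  0.02 ]
trayNR [0.447 0.293 0.02 ]
trayFR [0.582 0.295 0.02 ]
trayFL [0.582 0.431 0.02 ]
tray2 [0.322 0.621 0.02 ]
loco [0.428 0.194 0.07 ]
wagon [0.591 0.196 0.069]
deskNL [ 0.466 -0.079  0.045]
deskNR [ 0.472 -0.367  0.045]
lipL [ 0.626 -0.073  0.24 ]
lipR [ 0.632 -0.362  0.24 ]
lipNL [ 0.578 -0.084  0.24 ]
lipNR [ 0.586 -0.331  0.24 ]
mug [ 0.482 -0.51   0.09 ]
box [ 0.77  -0.119  0.1  ]
car [ 0.515 -0.26   0.06 ]
S trayN [0.452 0.298 0.02 ]
S bNear [0.321 0.046 0.018]
S bNL [0.322 0.24  0.018]
S bFL [0.972 0.244 0.018]
bFR [0.973 0.052 0.018]
```

Call:
play_rows --moves "0 0 0 0 0 0.13 8; 0 0 0 0 0 0.13 8; -2.25 3.65 0 0 0 0 5; -2.25 3.65 0 0 0 0 5; -2.25 3.65 0 0 0 0 5; -2.25 3.65 0 0 0 0 5; -2.25 3.65 0 0 0 0 5; -2.25 3.65 0 0 0 0 5; -2.25 3.65 0 0 0 0 5; -2.25 3.65 0 0 0 0 5; -2.25 3.65 0 0 0 0 5; -2.25 3.65 0 0 0 0 5"

```text
t: 2.75
tcp_pos: [0.3668, -0.1649, 0.4051]
orientation: [[-1.0, -0.0, 0.001], [-0.0, 1.0, -0.0], [-0.001, -0.0, -1.0]]
wrist_force: [1.0, -0.8, -1.3]
grip_width: 0.0501
```

Call:
play_rows --moves "-2.25 3.65 0 0 0 0 5; -2.25 3.65 0 0 0 0 5; -2.25 3.65 0 0 0 0 5; -2.25 3.65 0 0 0 0 5; -2.25 3.65 0 0 0 0 5; -2.25 3.65 0 0 0 0 5; -2.25 3.65 0 0 0 0 5; -2.25 3.65 2 0 0 0 5; -2.25 3.65 3 0 0 0 5; -2.25 3.65 3 0 0 0 5; 0 0 0 0 0 0 5; 0 0 0 0 0 0 5"

```text
t: 3.95
tcp_pos: [0.5896, 0.1958, 0.3257]
orientation: [[-1.0, -0.001, -0.003], [-0.001, 1.0, -0.002], [0.003, -0.002, -1.0]]
wrist_force: [0.4, -0.5, 1.2]
grip_width: 0.0502
```

```bash
cat >> h.py <<'E'
def shot(c,name,crop=None,size=(640,480)):
    o=bot.get_obs(); im=bot.camera(c)
    if crop: im=im[crop[1]:crop[3],crop[0]:crop[2]]
    cv2.imwrite(f'pics/{name}.png',cv2.resize(im[:,:,::-1],size,interpolation=cv2.INTER_CUBIC)); return o
def rel(p,R=None):
    from scipy.spatial.transform import Rotation as Q
    o=bot.get_obs(); print('t',o['t'],'tcp',np.round(o['tcp_pos'],4),'w',o['grip_width'],'F',np.round(o['wrist_force'],1))
    print('shift cm',np.round(o['orientation'].T@(np.array(p)-o['tcp_pos'])*100,2),'turn',np.round(Q.from_matrix(o['orientation'].T@(np.array(R) if R is not None else DOWN)).as_rotvec(),3))
DOWN=np.diag([-1.,1,-1])
E
python3 - <<'E'
from h import *
rel([.591,.196,.221])
o=shot('wrist','w1'); C=cam('wrist',o)
for n in ['wagon','loco','tank']: print(n,[(np.round(d['extent']).tolist(),round(d['conf'],2)) for d in bot.spot_in('wrist',n)][:3])
print(o['orientation'])
for p in [(.591,.196,.069),(.5,.135,.027)]: print(proj(C,p)*1.25)
E
```

```text
t 3.95 tcp [0.5896 0.1958 0.3257] w 0.0502310140276849 F [ 0.4 -0.5  1.2]
shift cm [-0.16  0.04 10.47] turn [-0.002 -0.003  0.001]
wagon [([257.0, 195.0, 52.0, 128.0], 0.94), ([380.0, 271.0, 64.0, 42.0], 0.7)]
loco [([258.0, 33.0, 46.0, 65.0], 0.68)]
tank [([181.0, 184.0, 49.0, 122.0], 0.94), ([170.0, 21.0, 52.0, 43.0], 0.66)]
[[-9.99996430e-01 -9.21136483e-04 -2.50842151e-03]
 [-9.16330974e-04  9.99997744e-01 -1.91622586e-03]
 [ 2.51018096e-03 -1.91392047e-03 -9.99995018e-01]]
[315.34368566 246.37884295]
[219.56442902  89.53115538]
```

View pics/w1.png

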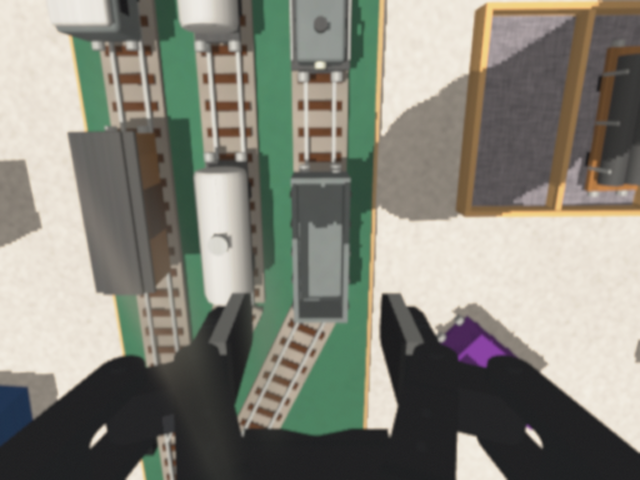

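```bash
python3 - <<'E'
from h import *
o=bot.get_obs(); C=cam('wrist',o); g=lambda u,v,z:np.round(at(C,(u*.8,v*.8),z),4)
print('wagon',[g(u,v,.069).tolist() for u,v in [(291,178),(350,178),(293,320),(348,320)]])
print('tray',[g(u,v,.02).tolist() for u,v in [(460,214),(480,5),(562,209),(590,7)]])
print('tank edge',g(250,230,.055))
print('tip px',proj(C,o['tcp_pos']+np.array([0,.025,-.173]))*1.25,proj(C,o['tcp_pos']+np.array([0,.025,-.16]))*1.25)
E
```

```text
wagon [[0.5513, 0.1813, 0.069], [0.5514, 0.2155, 0.069], [0.6437, 0.1807, 0.069], [0.6438, 0.2164, 0.069]]
tray [[0.5855, 0.3, 0.02], [0.4515, 0.2981, 0.02], [0.582, 0.3731, 0.02], [0.4527, 0.3668, 0.02]]
tank edge [0.5868 0.1535 0.055 ]
tip px [375.75802756 308.30495497] [380.91978318 325.08914158]
```

Call:
play_rows --moves "-0.8 0.27 1 0 0 0 4.7; 0 0 3 0 0 0 4.7; 0 0 3 0 0 0 4.7; 0 0 2 0 0 0 4.7; 0 0 1 0 0 0 4.7; 0 0 0.67 0 0 0 4.7; 0 0 0 0 0 0 4.7; 0 0 0 0 0 0 3; 0 0 0 0 0 0 2; 0 0 0 0 0 0 2; 0 0 0 0 0 0 2; 0 0 0 0 0 0 2" --newtons 25

```text
t: 5.35
tcp_pos: [0.5979, 0.198, 0.2219]
orientation: [[-1.0, -0.0, 0.002], [-0.0, 1.0, 0.001], [-0.002, 0.001, -1.0]]
wrist_force: [-0.7, 0.0, 6.1]
grip_width: 0.0335
```

Call:
play_rows --moves "0 0 -1 0 0 0 2; 0 0 -2 0 0 0 2; 0 0 -3 0 0 0 2; 0 0 -2 0 0 0 2; 1.6 2.68 0 0 0 0 2; 1.6 2.68 0 0 0 0 2; 1.6 2.68 0 0 0 0 2; 1.6 2.68 0 0 0 0 2; 1.6 2.68 0 0 0 0 2; 0 0 2 0 0 0 2; 0 0 0 0 0 0 2; 0 0 0 0 0 0 2"

```text
t: 6.55
tcp_pos: [0.5175, 0.3315, 0.2805]
orientation: [[-1.0, 0.0, -0.001], [0.0, 1.0, -0.001], [0.001, -0.001, -1.0]]
wrist_force: [0.2, -0.1, -0.1]
grip_width: 0.0333
```

```bash
python3 - <<'E'
from h import *
rel([.517,.332,.1995]); o=shot('wrist','w2'); C=cam('wrist',o)
for p in [(.583,.299,.02),(.583,.364,.02),(.517,.332,.004)]: print(proj(C,p)*1.25)
E
```

```text
t 6.55 tcp [0.5175 0.3315 0.2805] w 0.0333338567756955 F [ 0.2 -0.1 -0.1]
shift cm [0.04 0.06 8.1 ] turn [-0.001 -0.001 -0.   ]
[265.74409515 336.34021158]
[364.46955355 336.3148146 ]
[315.77431338 233.34599625]
```

View pics/w2.png

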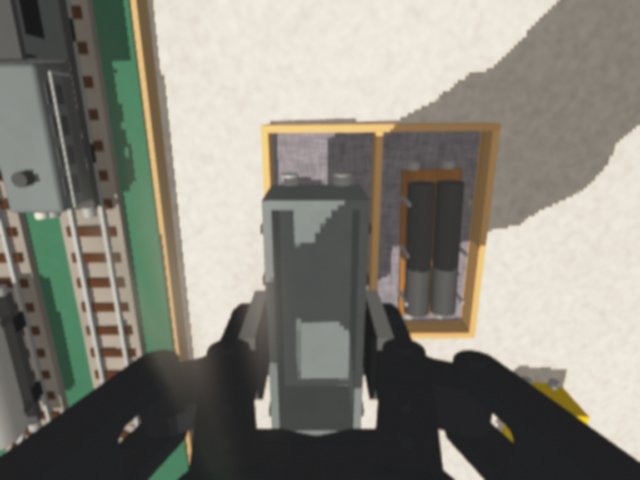

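```bash
python3 - <<'E'
from h import *
o=bot.get_obs(); C=cam('wrist',o); g=lambda u,v,z:np.round(at(C,(u*.8,v*.8),z),4)
print('tray',[g(u,v,.02).tolist() for u,v in [(263,126),(499,124),(474,337),(372,126),(383,126)]])
E
```

```text
tray [[0.4501, 0.3027, 0.02], [0.4492, 0.4349, 0.02], [0.5848, 0.4367, 0.02], [0.4502, 0.3638, 0.02], [0.4502, 0.37, 0.02]]
```

Call:
play_rows --moves "0 0.5 2 0 0 0 2; 0 0 2.5 0 0 0 2; 0 0 1.5 0 0 0 2; 0 0 1 0 0 0 2; 0 0 0.5 0 0 0 2; 0 0 0.3 0 0 0 2; 0 0 0.2 0 0 0 2; 0 0 0 0 0 0 2; 0 0 0 0 0 0 2"

```text
t: 7.5
tcp_pos: [0.5176, 0.337, 0.2013]
orientation: [[-1.0, 0.0, 0.001], [0.0, 1.0, 0.001], [-0.001, 0.001, -1.0]]
wrist_force: [0.4, 0.2, -1.0]
grip_width: 0.0338
```

Call:
play_rows --moves "0 0 0.1 0 0 0 2; 0 0 0.1 0 0 0 2; 0 0 0.05 0 0 0 2; 0 0 0 0 0 0 2"

```text
t: 7.9
tcp_pos: [0.5175, 0.337, 0.1989]
orientation: [[-1.0, -0.0, 0.001], [-0.0, 1.0, 0.0], [-0.001, 0.0, -1.0]]
wrist_force: [-2.1, -0.4, 5.4]
grip_width: 0.0332
```

Call:
play_rows --moves "0 0 0 0 0 0 3.8; 0 0 0 0 0 0 4.4; 0 0 0 0 0 0 4.4; 0 0 -1 0 0 0 4.4; 0 0 -2 0 0 0 4.4; 0 0 -4 0 0 0 4.4; 0 0 -4 0 0 0 4.4; 0 0 -4 0 0 0 4.4; 0 0 -3 0 0 0 4; 0 0 -1 0 0 0 0; 0 0 0 0 0 0 0"

```text
t: 9.0
tcp_pos: [0.5176, 0.3368, 0.3905]
orientation: [[-1.0, 0.0, 0.003], [0.0, 1.0, 0.003], [-0.003, 0.003, -1.0]]
wrist_force: [1.0, -0.5, -0.1]
grip_width: 0.0116
```

```bash
python3 - <<'E'
from h import *
o=shot('wrist','w3'); print(o['t'],o['tcp_pos'],o['grip_width']); C=cam('wrist',o)
for c in ['wrist','top','side']:
    if c!='wrist': bot.camera(c); K=cam(c)
    else: K=C
    for d in bot.spot_in(c,'wagon')[:4]: print(c,np.round(d['extent']),round(d['conf'],2),np.round(at(K,d['extent'][:2],.046),3))
# prepare desk crop
im=bot.camera('top')[155:225,270:370]; cv2.imwrite('pics/desk.png',cv2.resize(im[:,:,::-1],(800,560),interpolation=cv2.INTER_CUBIC))
E
```

```text
9.0 [0.51759487 0.33681055 0.39050115] 0.011556405597231402
wrist [377. 270.  42.  57.] 0.88 [0.638 0.479 0.046]
wrist [253. 310.  44.  62.] 0.8 [0.691 0.339 0.046]
wrist [252. 160.  38.  96.] 0.79 [0.511 0.338 0.046]
wrist [312. 159.  39.  91.] 0.39 [0.511 0.398 0.046]
top [136. 160.  15.  22.] 0.71 [0.69  0.483 0.046]
top [176. 205.   9.  25.] 0.67 [0.519 0.329 0.046]
top [244. 190.  16.  27.] 0.62 [0.576 0.068 0.046]
top [174. 155.  21.  24.] 0.56 [0.713 0.34  0.046]
side [233. 285.  29.  20.] 0.91 [0.52  0.35  0.046]
side [178. 306.  27.  20.] 0.76 [0.655 0.495 0.046]
side [186. 269.  29.  22.] 0.61 [0.704 0.35  0.046]
side [224. 243. 169.  88.] 0.38 [0.625 0.188 0.046]
```

View pics/desk.png

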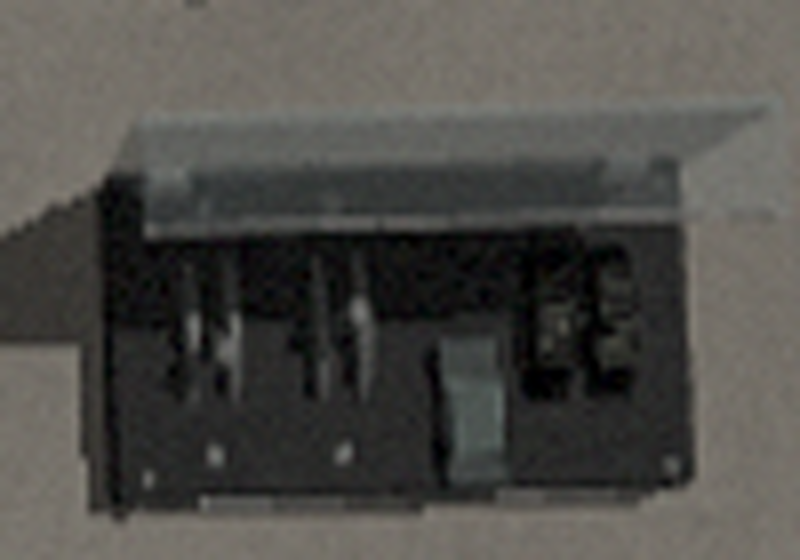

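Call:
play_rows --moves "0 0 -3 0 0 0 0; 0.5 -3.85 0 0 0 0 0; 0.5 -3.85 0 0 0 0 0; 0.5 -3.85 0 0 0 0 0; 0.5 -3.85 0 0 0 0 0; 0.5 -3.85 0 0 0 0 0; 0.5 -3.85 0 0 0 0 0; 0.5 -3.85 0 0 0 0 0; 0.5 -3.85 0 0 0 0 0; 0.5 -3.85 0 0 0 0 0; 0.5 -3.85 0 0 0 0 0; 0.5 -3.85 0 0 0 0 0"

```text
t: 10.55
tcp_pos: [0.4618, -0.0881, 0.4179]
orientation: [[-1.0, -0.0, -0.0], [-0.0, 1.0, -0.0], [0.0, -0.0, -1.0]]
wrist_force: [1.5, -0.6, -0.4]
grip_width: -0.0001
```

Call:
play_rows --moves "0.5 -3.85 0 0 0 0 0; 0.5 -3.85 0 0 0 0 0; 0.5 -3.85 0 0 0 0 0; 0 0 0 0 0 0 0; 0 0 0 0 0 0 0"

```text
t: 11.05
tcp_pos: [0.4471, -0.2028, 0.4176]
orientation: [[-1.0, 0.002, -0.001], [0.002, 1.0, 0.0], [0.001, 0.0, -1.0]]
wrist_force: [-0.4, 0.9, -0.5]
grip_width: 0.0001
```

```bash
python3 - <<'E'
from h import *
o=shot('wrist','w4',size=(800,600)); print(o['t'],o['tcp_pos'],o['grip_width']); C=cam('wrist',o)
for n in ['desk','point_left','point_left_grip','throttle','toycar']: print(n,[(np.round(np.array(d['extent'])*1.5625).tolist(),round(d['conf'],2)) for d in bot.spot_in('wrist',n)][:4])
E
```

```text
11.05 [ 0.44711045 -0.20283686  0.41760185] 0.00013557988689795429
desk []
point_left [([501.0, 404.0, 34.0, 59.0], 0.63)]
point_left_grip [([504.0, 398.0, 31.0, 52.0], 0.73)]
throttle [([235.0, 410.0, 52.0, 57.0], 0.63)]
toycar [([327.0, 349.0, 51.0, 95.0], 0.65)]
```

View pics/w4.png

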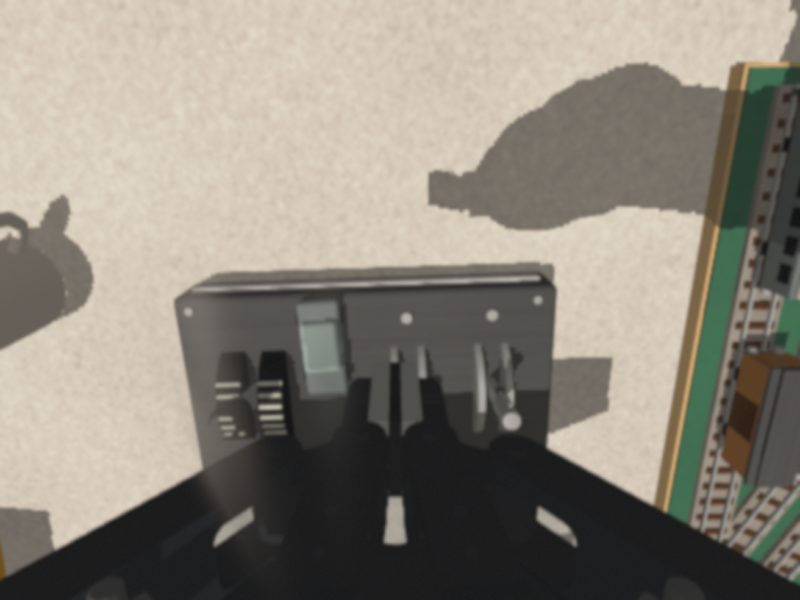

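```bash
python3 - <<'E'
from h import *
o=bot.get_obs(); C=cam('wrist',o); g=lambda u,v,z:at(C,(u*.64,v*.64),z)
a,b=g(180,300,.045),g(553,292,.045); print(a,b,np.linalg.norm(a-b))
u=(b-a)/np.linalg.norm(b-a); fx=np.array([u[1],-u[0],0]); print('yaw',np.arctan2(-u[0],u[1]))
O=(a+b)/2+fx*.08; O[2]=0; print('desk O',O)
L=lambda y,r,t:O+u*y+fx*r*np.sin(t)+np.array([0,0,.03+r*np.cos(t)])
for n,y,r in [('left',.092,.09),('right',.03,.09),('thr',-.085,.094)]:
    for t in [-.52,-.3,0,.3,.52]: print(n,t,np.round(proj(C,L(y,r,t))/.64), np.round(L(y,.078,t),3))
print('screw tests',g(188,312,.045),g(538,300,.045))
E
```

```text
[ 0.48332762 -0.35616114  0.045     ] [ 0.47714685 -0.08606348  0.045     ] 0.2701683657139046
yaw 0.022879483694004273
desk O [ 0.56021629 -0.21928211  0.        ]
left -0.52 [510. 377.] [ 0.519 -0.128  0.098]
left -0.3 [512. 410.] [ 0.535 -0.128  0.105]
left 0 [511. 451.] [ 0.558 -0.127  0.108]
left 0.3 [508. 482.] [ 0.581 -0.127  0.105]
left 0.52 [504. 497.] [ 0.597 -0.126  0.098]
right -0.52 [411. 379.] [ 0.521 -0.19   0.098]
right -0.3 [412. 412.] [ 0.536 -0.19   0.105]
right 0 [412. 453.] [ 0.56  -0.189  0.108]
right 0.3 [413. 484.] [ 0.583 -0.189  0.105]
right 0.52 [413. 499.] [ 0.598 -0.188  0.098]
thr -0.52 [225. 383.] [ 0.523 -0.305  0.098]
thr -0.3 [224. 417.] [ 0.539 -0.305  0.105]
thr 0 [227. 460.] [ 0.562 -0.304  0.108]
thr 0.3 [235. 493.] [ 0.585 -0.304  0.105]
thr 0.52 [242. 508.] [ 0.601 -0.303  0.098]
screw tests [ 0.49254686 -0.35148751  0.045     ] [ 0.4832218  -0.09637203  0.045     ]
```

```bash
python3 - <<'E'
from h import *
o=bot.get_obs(); C=cam('wrist',o); g=lambda u,v,z:np.round(at(C,(u*.64,v*.64),z),4)
print('near ends L',g(480,343,.045),g(506,342,.045),'R',g(395,347,.045),g(422,346,.045),'T',g(236,352,.045),g(271,351,.045), 'T far',g(276,435,.045))
T=cam('top'); h=lambda u,v,z:np.round(at(T,(270+u/8,155+v/8),z),4)
print('top: near',[h(u,v,.045).tolist() for u,v in [(193,402),(234,402),(322,400),(364,400),(545,390),(610,390)]])
print('far',[h(u,v,.045).tolist() for u,v in [(190,255),(232,250),(318,250),(362,245)]])
print('front edge',h(115,515,.045),h(690,488,.045),'lip',h(147,237,.242),h(685,215,.242))
print('lever px',h(235,350,.1),h(360,310,.1),h(560,320,.1))
E
```

```text
near ends L [ 0.5169 -0.1367  0.045 ] [ 0.5161 -0.1174  0.045 ] R [ 0.5202 -0.2001  0.045 ] [ 0.5194 -0.1799  0.045 ] T [ 0.5243 -0.3194  0.045 ] [ 0.5235 -0.2931  0.045 ] T far [ 0.5958 -0.2944  0.045 ]
top: near [[0.5184, -0.1267, 0.045], [0.5185, -0.1465, 0.045], [0.5197, -0.1889, 0.045], [0.5197, -0.2092, 0.045], [0.5249, -0.2966, 0.045], [0.525, -0.328, 0.045]]
far [[0.5896, -0.1256, 0.045], [0.5921, -0.146, 0.045], [0.5923, -0.1876, 0.045], [0.5948, -0.2089, 0.045]]
front edge [ 0.464  -0.0889  0.045 ] [ 0.4779 -0.3658  0.045 ] lip [ 0.5751 -0.0869  0.242 ] [ 0.5857 -0.3195  0.242 ]
lever px [ 0.5388 -0.1408  0.1   ] [ 0.5579 -0.1995  0.1   ] [ 0.5536 -0.2933  0.1   ]
```

```bash
cat >> h.py <<'E'
A=np.radians(30); LEAN=np.array([[-np.cos(A),0,np.sin(A)],[0,1,0],[-np.sin(A),0,-np.cos(A)]])
HX={'l':(.554,-.127),'r':(.556,-.190),'t':(.560,-.306)}
def G(k,t,r=.078): x,y=HX[k]; return np.array([x+r*np.sin(t),y,.03+r*np.cos(t)])
def tcp(k,t,back=0,r=.078): return G(k,t,r)-LEAN[:,2]*(.155+back)
E
python3 - <<'E'
from h import *
o=bot.get_obs(); C=cam('wrist',o)
for k,px in [('l',(511,424))]:
    for t in np.arange(-.4,.2,.05): print(round(t,2),np.round(proj(C,G(k,t,.09))/.64))
print(proj(C,G('l',-.2,.056))/.64)
rel(tcp('l',-.2,.10),LEAN)
for k,t in [('l',-.2),('r',0),('t',-.2)]: print(k,tcp(k,t,.1),tcp(k,t))
E
```

```text
-0.4 [514. 389.]
-0.35 [514. 396.]
-0.3 [514. 404.]
-0.25 [514. 411.]
-0.2 [514. 418.]
-0.15 [514. 425.]
-0.1 [513. 432.]
-0.05 [513. 439.]
-0.0 [512. 445.]
0.05 [512. 451.]
0.1 [511. 457.]
0.15 [510. 462.]
0.2 [510. 468.]
[501.85330015 400.84417961]
t 11.35 tcp [ 0.4476 -0.2013  0.4182] w 0.0002505158121488359 F [ 0.3 -0.7  0.2]
shift cm [3.65 7.44 9.09] turn [ 0.    -0.523  0.001]
l [ 0.41100379 -0.127       0.32728167] [ 0.46100379 -0.127       0.24067913]
r [ 0.4285     -0.19        0.32883648] [ 0.4785     -0.19        0.24223394]
t [ 0.41700379 -0.306       0.32728167] [ 0.46700379 -0.306       0.24067913]
```

Call:
play_rows --moves "1.2 2.5 3 0 0 0 4.5; 1.2 2.5 3 0 0 0 4.5; 1.2 2.4 3 0 0 0 4.5; 0 0 0 0 -0.131 0 4.5; 0 0 0 0 -0.131 0 4.5; 0 0 0 0 -0.131 0 4.5; 0 0 0 0 -0.131 0 4.5; 0 0 0 0 0 0 4.5; 0 0 0 0 0 0 4.5"

```text
t: 12.25
tcp_pos: [0.4111, -0.1279, 0.3283]
orientation: [[-0.867, -0.001, 0.498], [-0.001, 1.0, 0.0], [-0.498, -0.0, -0.867]]
wrist_force: [0.0, 1.0, -0.6]
grip_width: 0.0449
```

```bash
python3 - <<'E'
from h import *
rel(tcp('l',-.18),LEAN)
o=shot('wrist','w5',size=(800,600)); C=cam('wrist',o)
for n in ['point_left_grip','throttle']: print(n,[(np.round(np.array(d['extent'])*1.5625).tolist(),round(d['conf'],2)) for d in bot.spot_in('wrist',n)][:4])
for k in 'lrt':
    for t in [-.5,-.18,0,.2]: print(k,t,np.round(proj(C,G(k,t,.09))/.64),np.round(proj(C,G(k,t,.056))/.64))
E
```

```text
t 12.25 tcp [ 0.4111 -0.1279  0.3283] w 0.04485674421170187 F [ 0.   1.  -0.6]
shift cm [-0.11  0.09 10.14] turn [ 0.    -0.003  0.001]
point_left_grip []
throttle [([38.0, 296.0, 76.0, 86.0], 0.85)]
l -0.5 [395. 266.] [395. 249.]
l -0.18 [395. 323.] [395. 281.]
l 0 [395. 347.] [395. 295.]
l 0.2 [395. 365.] [395. 307.]
r -0.5 [251. 270.] [269. 251.]
r -0.18 [259. 326.] [273. 283.]
r 0 [265. 349.] [276. 298.]
r 0.2 [272. 367.] [280. 310.]
t -0.5 [ -9. 276.] [ 43. 257.]
t -0.18 [ 14. 331.] [ 54. 289.]
t 0 [ 31. 354.] [ 62. 303.]
t 0.2 [ 51. 372.] [ 73. 315.]
```

View pics/w5.png

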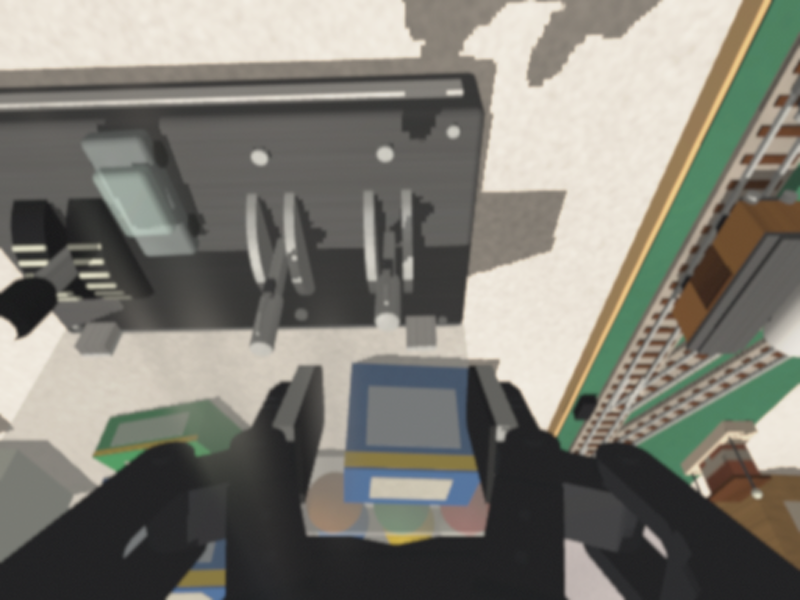

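Call:
play_rows --moves "0 -0.25 2.5 0 0 0 4.5; 0 0 3 0 0 0 4.5; 0 0 3 0 0 0 4.5; -0.1 0 1.6 0 0 0 4.5; 0 0 0 0 0 0 3; 0 0 0 0 0 0 1; 0 0 0 0 0 0 0.8; 0 0 0 0 0 0 0.8; 0 0 0 0 0 0 0.8" --newtons 20

```text
t: 13.3
tcp_pos: [0.4625, -0.131, 0.2417]
orientation: [[-0.866, 0.001, 0.5], [0.001, 1.0, -0.001], [-0.5, -0.0, -0.866]]
wrist_force: [4.7, -5.1, -7.4]
grip_width: 0.0115
```

```bash
cat >> h.py <<'E'
def arc(t0,t1,n,r=.078):
    p=lambda t:np.array([r*np.sin(t),0,r*np.cos(t)])
    ts=np.linspace(t0,t1,n+1)
    for a,b in zip(ts,ts[1:]): print(np.round(LEAN.T@(p(b)-p(a))*100,2))
E
python3 - <<'E'
from h import *
rel(tcp('l',-.18),LEAN); arc(-.18,-.58,5)
E
```

```text
t 13.3 tcp [ 0.4625 -0.131   0.2417] w 0.011507392280146094 F [ 4.7 -5.1 -7.4]
shift cm [0.03 0.4  0.07] turn [-0.001  0.    -0.001]
[ 0.6   0.   -0.19]
[ 0.61  0.   -0.14]
[ 0.62  0.   -0.09]
[ 0.62  0.   -0.04]
[0.62 0.   0.01]
```

Gripped (11.5 mm). Pull, with a little overshoot.

Call:
play_rows --moves "0.6 0 -0.19 0 0 0 0.8; 0.61 0 -0.14 0 0 0 0.8; 0.62 0 -0.09 0 0 0 0.8; 0.62 0 -0.04 0 0 0 0.8; 0.3 0 0 0 0 0 0.8; 0 0 0 0 0 0 0.8; 0 0 0 0 0 0 0.8"

```text
t: 14.0
tcp_pos: [0.4377, -0.1314, 0.2343]
orientation: [[-0.863, 0.001, 0.506], [0.0, 1.0, -0.001], [-0.506, -0.001, -0.863]]
wrist_force: [1.8, -9.3, 2.1]
grip_width: 0.0112
```

Call:
play_rows --moves "0.3 0 0 0 0 0 0.8; 0.3 0 0 0 0 0 0.8; 0 0 0 0 0 0 0.8"

```text
t: 14.3
tcp_pos: [0.433, -0.1314, 0.2318]
orientation: [[-0.862, 0.001, 0.507], [0.0, 1.0, -0.001], [-0.507, -0.001, -0.862]]
wrist_force: [4.6, -11.7, 1.9]
grip_width: 0.0109
```

Call:
play_rows --moves "0.3 0 0 0 0 0 0.8; 0.3 0 0 0 0 0 0.8; 0 0 0 0 0 0 0.8"

```text
t: 14.6
tcp_pos: [0.431, -0.1313, 0.231]
orientation: [[-0.857, -0.001, 0.515], [-0.002, 1.0, -0.001], [-0.515, -0.001, -0.857]]
wrist_force: [18.7, -16.9, -3.8]
grip_width: 0.0113
```

```bash
python3 - <<'E'
from h import *
o=shot('wrist','w6',crop=(150,80,362,240),size=(636,480)); C=cam('wrist',o); print(o['tcp_pos'],o['wrist_force'],o['grip_width'])
for t in [-.3,-.45,-.52]: print((proj(C,G('l',t,.09))-[150,80])*3,(proj(C,G('l',t,.056))-[150,80])*3)
E
```

```text
[ 0.43104672 -0.13129206  0.23096778] [ 18.72807882 -16.9035414   -3.75377989] 0.011274463586102724
[331.72750596 723.3552555 ] [327.80927842 557.40657944]
[332.87706756 656.43208065] [328.30130777 519.85931628]
[333.33156731 619.6808238 ] [328.49122514 500.32212315]
```

View pics/w6.png

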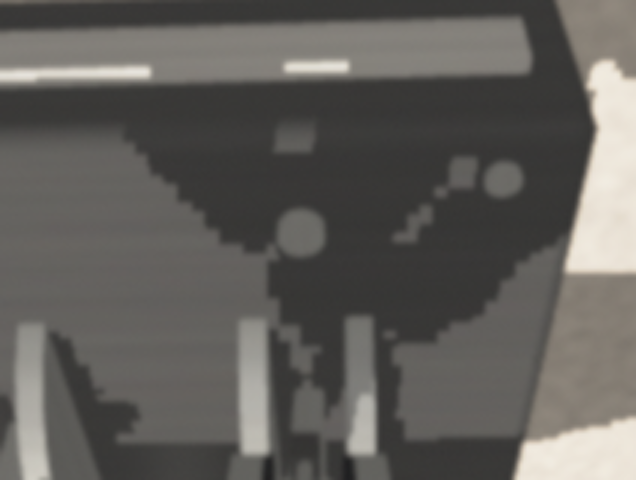

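Call:
play_rows --moves "-0.5 0 0 0 0 0 2; 0 0 0 0 0 0 4.5; 0 0 0 0 0 0 4.5; 0 0 -2 0 0 0 4.5; 0 0 -4 0 0 0 4.5; 0 0 -4 0 0 0 4.5; -1.3 -2 0 0 0 0 4.5; -1.3 -2 0 0 0 0 4.5; -1.3 -2 0 0 0 0 4.5; 0 0 0 0 0 0 4.5; 0 0 0 0 0 0 4.5"

```text
t: 15.75
tcp_pos: [0.4139, -0.1907, 0.3336]
orientation: [[-0.866, 0.001, 0.499], [0.001, 1.0, -0.0], [-0.499, 0.001, -0.866]]
wrist_force: [-0.8, 0.3, 0.1]
grip_width: 0.0453
```

```bash
python3 - <<'E'
from h import *
rel(tcp('r',-.02),LEAN)
o=shot('wrist','w7',size=(800,600)); C=cam('wrist',o)
for k,ts in [('l',[-.52,-.45]),('r',[-.1,-.02,.05]),('t',[-.3,-.2,-.1])]:
    for t in ts: print(k,t,np.round(proj(C,G(k,t,.09))/.64),np.round(proj(C,G(k,t,.056))/.64))
E
```

```text
t 15.75 tcp [ 0.4139 -0.1907  0.3336] w 0.04526999925657799 F [-0.8  0.3  0.1]
shift cm [-0.9   0.07 11.07] turn [-0.    -0.001 -0.001]
l -0.52 [539. 248.] [520. 234.]
l -0.45 [538. 262.] [520. 241.]
r -0.1 [395. 324.] [395. 278.]
r -0.02 [395. 334.] [395. 284.]
r 0.05 [395. 342.] [395. 289.]
t -0.3 [143. 299.] [171. 266.]
t -0.2 [148. 315.] [174. 275.]
t -0.1 [154. 329.] [177. 284.]
```

View pics/w7.png

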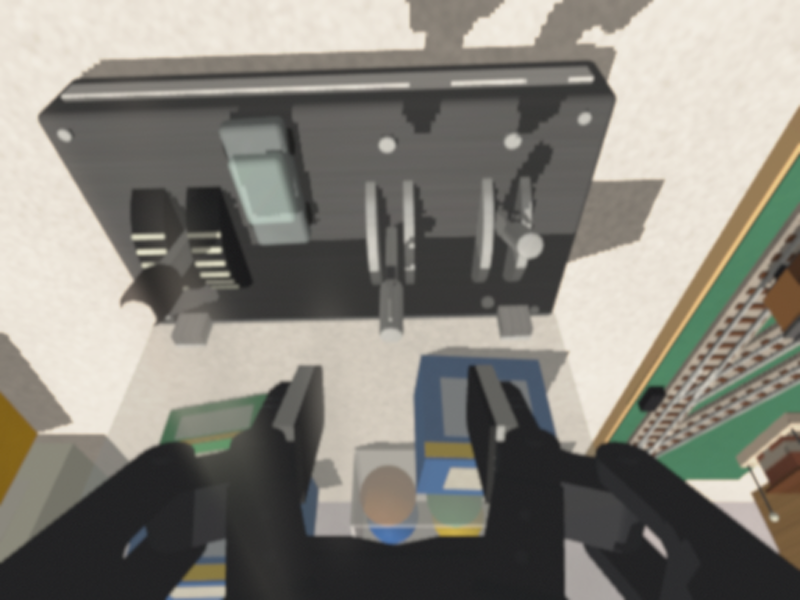

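Call:
play_rows --moves "-0.9 -0.2 2 0 0 0 4; 0 0 3 0 0 0 4; 0 0 3 0 0 0 4; 0 0 2 0 0 0 4; 0 0 1 0 0 0 4; 0 0 0 0 0 0 3; 0 0 0 0 0 0 1; 0 0 0 0 0 0 0.8; 0 0 0 0 0 0 0.8; 0 0 0 0 0 0 0.8"

```text
t: 16.8
tcp_pos: [0.477, -0.1927, 0.2442]
orientation: [[-0.865, 0.0, 0.502], [0.0, 1.0, -0.0], [-0.502, -0.0, -0.865]]
wrist_force: [-2.5, -0.0, 3.4]
grip_width: 0.011
```

```bash
python3 - <<'E'
from h import *
rel(tcp('r',-.02),LEAN); arc(-.02,.58,7)
E
```

```text
t 16.8 tcp [ 0.477  -0.1927  0.2442] w 0.010996100498181973 F [-2.5 -0.   3.4]
shift cm [0.11 0.27 0.17] turn [-0.     0.002 -0.   ]
[-0.57  0.    0.35]
[-0.54  0.    0.39]
[-0.5   0.    0.44]
[-0.46  0.    0.48]
[-0.42  0.    0.52]
[-0.38  0.    0.55]
[-0.33  0.    0.58]
```

Call:
play_rows --moves "-0.57 0 0.35 0 0 0 0.8; -0.54 0 0.39 0 0 0 0.8; -0.5 0 0.44 0 0 0 0.8; -0.46 0 0.48 0 0 0 0.8; -0.42 0 0.52 0 0 0 0.8; -0.38 0 0.55 0 0 0 0.8; -0.33 0 0.4 0 0 0 0.8; 0 0 0 0 0 0 0.8; 0 0 0 0 0 0 0.8"

```text
t: 17.7
tcp_pos: [0.5203, -0.1919, 0.2319]
orientation: [[-0.867, -0.0, 0.499], [0.0, 1.0, 0.001], [-0.499, 0.001, -0.867]]
wrist_force: [-6.8, 4.7, 4.1]
grip_width: 0.011
```

Call:
play_rows --moves "-0.25 0 0.2 0 0 0 0.8; -0.25 0 0.2 0 0 0 0.8; 0 0 0 0 0 0 0.8"

```text
t: 18.0
tcp_pos: [0.5242, -0.1921, 0.2306]
orientation: [[-0.869, 0.0, 0.494], [0.001, 1.0, 0.002], [-0.494, 0.002, -0.869]]
wrist_force: [-22.3, 7.6, 17.3]
grip_width: 0.0112
```

Call:
play_rows --moves "0.4 0 -0.3 0 0 0 2; 0 0 0 0 0 0 4; 0 0 0 0 0 0 4; 0 0 -2.5 0 0 0 4.5; 0 0 -4 0 0 0 5; 0 0 -4 0 0 0 5; 1.5 -3.8 -1 0 0 0 5; 1.5 -3.8 -1 0 0 0 5; 1.5 -3.8 -1 0 0 0 5; 0 0 0 0 0 0 5; 0 0 0 0 0 0 5"

```text
t: 19.1
tcp_pos: [0.4152, -0.3078, 0.3261]
orientation: [[-0.866, 0.003, 0.5], [0.003, 1.0, -0.001], [-0.5, 0.0, -0.866]]
wrist_force: [-0.6, 1.0, -0.5]
grip_width: 0.0503
```

```bash
python3 - <<'E'
from h import *
rel(tcp('t',-.25),LEAN)
o=shot('wrist','w8',size=(800,600)); C=cam('wrist',o)
for k,ts in [('l',[-.52,-.45]),('r',[.45,.52]),('t',[-.35,-.3,-.25,-.2])]:
    for t in ts: print(k,t,np.round(proj(C,G(k,t,.09))/.64),np.round(proj(C,G(k,t,.094))/.64),np.round(proj(C,G(k,t,.056))/.64))
E
```

```text
t 19.1 tcp [ 0.4152 -0.3078  0.3261] w 0.05032925993907074 F [-0.6  1.  -0.5]
shift cm [0.16 0.19 9.87] turn [-0.001  0.001 -0.003]
l -0.52 [822. 256.] [829. 258.] [764. 240.]
l -0.45 [817. 270.] [825. 273.] [762. 248.]
r 0.45 [610. 376.] [611. 383.] [602. 315.]
r 0.52 [605. 377.] [606. 384.] [600. 317.]
t -0.35 [398. 300.] [398. 304.] [397. 268.]
t -0.3 [398. 309.] [398. 314.] [397. 273.]
t -0.25 [398. 317.] [398. 322.] [397. 278.]
t -0.2 [398. 325.] [398. 331.] [397. 283.]
```

View pics/w8.png

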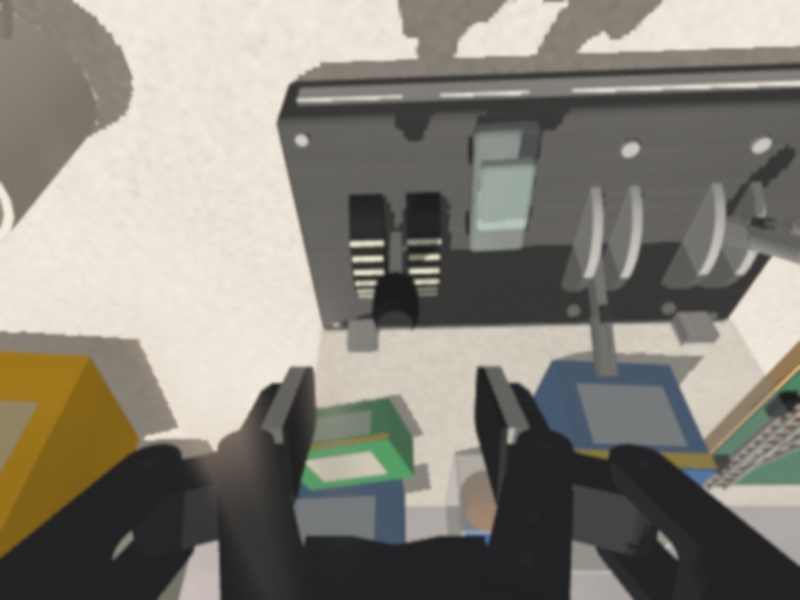

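Call:
play_rows --moves "0.1 0 2 0 0 0 5; 0 0 3 0 0 0 5; 0 0 3 0 0 0 5; 0 0 1.3 0 0 0 5; 0 0 0.5 0 0 0 5; 0 0 0 0 0 0 4; 0 0 0 0 0 0 2; 0 0 0 0 0 0 1.8; 0 0 0 0 0 0 1.8; 0 0 0 0 0 0 1.8"

```text
t: 20.15
tcp_pos: [0.4636, -0.3077, 0.2424]
orientation: [[-0.864, 0.001, 0.503], [-0.0, 1.0, -0.003], [-0.503, -0.003, -0.864]]
wrist_force: [1.3, -4.6, -1.9]
grip_width: 0.0207
```

```bash
python3 - <<'E'
from h import *
for t in [-.3,-.25,-.2]: rel(tcp('t',t),LEAN)
arc(-.25,.312,8); print(tcp('t',.312))
E
```

```text
t 20.15 tcp [ 0.4636 -0.3077  0.2424] w 0.020744491495746434 F [ 1.3 -4.6 -1.9]
shift cm [0.54 0.17 0.11] turn [-0.003  0.003  0.   ]
t 20.15 tcp [ 0.4636 -0.3077  0.2424] w 0.020744491495746434 F [ 1.3 -4.6 -1.9]
shift cm [0.17 0.17 0.21] turn [-0.003  0.003  0.   ]
t 20.15 tcp [ 0.4636 -0.3077  0.2424] w 0.020744491495746434 F [ 1.3 -4.6 -1.9]
shift cm [-0.21  0.17  0.32] turn [-0.003  0.003  0.   ]
[-0.52  0.    0.17]
[-0.51  0.    0.2 ]
[-0.49  0.    0.24]
[-0.48  0.    0.27]
[-0.46  0.    0.3 ]
[-0.43  0.    0.34]
[-0.41  0.    0.37]
[-0.38  0.    0.39]
[ 0.50644309 -0.306       0.23846822]
```

Call:
play_rows --moves "-0.52 0 0.17 0 0 0 1.8; -0.51 0 0.2 0 0 0 1.8; -0.49 0 0.24 0 0 0 1.8; -0.48 0 0.27 0 0 0 1.8; -0.46 0 0.3 0 0 0 1.8; -0.43 0 0.34 0 0 0 1.8; -0.41 0 0.37 0 0 0 1.8; -0.38 0 0.39 0 0 0 1.8; 0 0 0 0 0 0 1.8; 0 0 0 0 0 0 1.8"

```text
t: 21.15
tcp_pos: [0.5076, -0.3068, 0.2399]
orientation: [[-0.865, 0.0, 0.502], [-0.0, 1.0, -0.001], [-0.502, -0.001, -0.865]]
wrist_force: [0.8, -2.3, 1.7]
grip_width: 0.0212
```

Call:
play_rows --moves "0 0 0 0 0 0 2.5; 0 0 0 0 0 0 4; 0 0 0 0 0 0 4.5; 0 0 -2 0 0 0 4.5; 0 0 -4 0 0 0 4.5; 0 0 -4 0 0 0 5; 3 0 -1 0 0 0 5; 2 0 0 0 0 0 5; 0 0 0 0 0 0 5; 0 0 0 0 0 0 5"

```text
t: 22.15
tcp_pos: [0.4084, -0.3067, 0.3098]
orientation: [[-0.866, 0.001, 0.5], [0.001, 1.0, -0.0], [-0.5, 0.0, -0.866]]
wrist_force: [0.6, -0.6, 0.5]
grip_width: 0.0497
```

```bash
python3 - <<'E'
from h import *
rel(tcp('t',.312),LEAN)
o=shot('wrist','w9',size=(800,600)); C=cam('wrist',o)
for k,ts in [('l',[-.52,-.45]),('r',[.45,.52]),('t',[.1,.2,.25,.3,.35,.4])]:
    for t in ts: print(k,t,np.round(proj(C,G(k,t,.09))/.64),np.round(proj(C,G(k,t,.094))/.64),np.round(proj(C,G(k,t,.06))/.64))
E
```

```text
t 22.15 tcp [ 0.4084 -0.3067  0.3098] w 0.04970664871474568 F [ 0.6 -0.6  0.5]
shift cm [-4.92  0.07 11.09] turn [-0.     0.    -0.001]
l -0.52 [830. 296.] [838. 299.] [777. 277.]
l -0.45 [826. 310.] [834. 314.] [774. 285.]
r 0.45 [612. 409.] [613. 417.] [605. 353.]
r 0.52 [607. 409.] [608. 417.] [602. 354.]
t 0.1 [395. 397.] [395. 405.] [395. 344.]
t 0.2 [395. 404.] [395. 412.] [395. 349.]
t 0.25 [395. 407.] [395. 415.] [395. 352.]
t 0.3 [395. 409.] [395. 417.] [395. 354.]
t 0.35 [395. 411.] [395. 419.] [395. 355.]
t 0.4 [395. 412.] [395. 420.] [395. 357.]
```

View pics/w9.png

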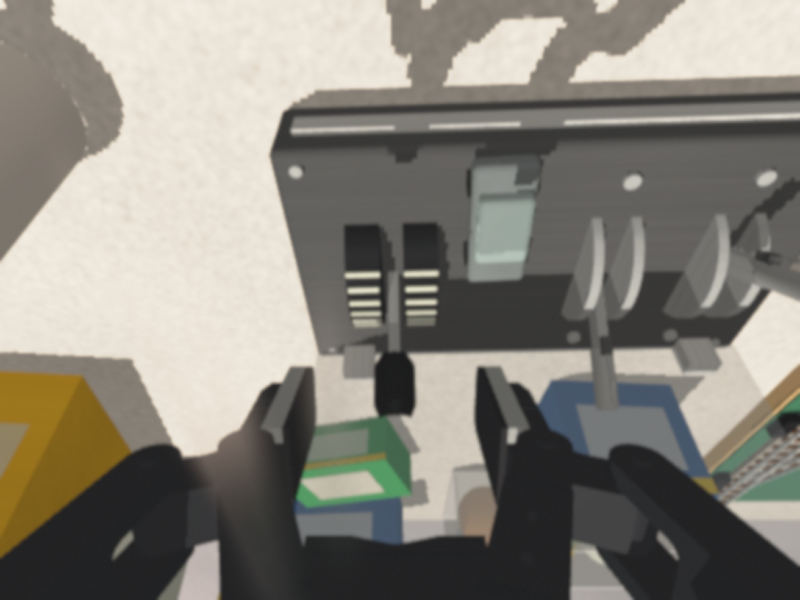

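Call:
play_rows --moves "-2.2 0 -3.75 0 0 0 0; -2.2 0 -3.75 0 0 0 0; -2.1 0 -3.8 0 0 0 0; 0 0 0 0 0.131 0 0; 0 0 0 0 0.131 0 0; 0 0 0 0 0.131 0 0; 0 0 0 0 0.131 0 0; -3 1.4 0 0 0 0 0; -3 1.4 0 0 0 0 0; -3 1.4 0 0 0 0 0; -3 1.4 0 0 0 0 0; 0 0 0 0 0 0 0"

```text
t: 23.4
tcp_pos: [0.532, -0.2486, 0.4382]
orientation: [[-1.0, -0.003, -0.002], [-0.003, 1.0, 0.001], [0.002, 0.001, -1.0]]
wrist_force: [0.3, -0.0, 0.4]
grip_width: -0.0005
```

```bash
python3 - <<'E'
from h import *
rel([.53,-.25,.44])
o=shot('wrist','w10',size=(800,600)); C=cam('wrist',o)
for n in ['throttle','throttle_grip','point_left_grip']: print(n,[(np.round(np.array(d['extent'])*1.5625).tolist(),round(d['conf'],2)) for d in bot.spot_in('wrist',n)][:4])
for k,ts in [('l',[-.52,-.45]),('r',[.4,.45,.52]),('t',[.2,.25,.3,.35,.4])]:
    for t in ts: print(k,t,np.round(proj(C,G(k,t,.09))/.64),np.round(proj(C,G(k,t,.094))/.64),np.round(proj(C,G(k,t,.06))/.64))
for k in 'lrt': print(k,[np.round(proj(C,[HX[k][0]+s*.037,HX[k][1]+b,.045])/.64) for s in (-1,1) for b in (-.013,.013)])
E
```

```text
t 23.4 tcp [ 0.532  -0.2486  0.4382] w -0.0004663497067607645 F [ 0.3 -0.   0.4]
shift cm [ 0.21 -0.13 -0.18] turn [ 0.001 -0.002  0.003]
throttle [([307.0, 319.0, 44.0, 72.0], 0.56)]
throttle_grip [([308.0, 320.0, 37.0, 79.0], 0.56)]
point_left_grip [([575.0, 243.0, 37.0, 55.0], 0.73)]
l -0.52 [593. 232.] [595. 229.] [575. 247.]
l -0.45 [593. 242.] [596. 240.] [576. 253.]
r 0.4 [483. 358.] [484. 363.] [477. 326.]
r 0.45 [482. 363.] [483. 368.] [477. 329.]
r 0.52 [481. 368.] [482. 374.] [476. 333.]
t 0.2 [301. 342.] [300. 346.] [309. 317.]
t 0.25 [302. 348.] [301. 352.] [309. 321.]
t 0.3 [303. 353.] [302. 358.] [309. 325.]
t 0.35 [304. 359.] [303. 363.] [310. 328.]
t 0.4 [304. 363.] [303. 368.] [310. 331.]
l [array([541., 227.]), array([576., 227.]), array([532., 322.]), array([566., 322.])]
r [array([455., 230.]), array([490., 230.]), array([451., 324.]), array([485., 324.])]
t [array([298., 235.]), array([333., 235.]), array([303., 329.]), array([336., 329.])]
```

View pics/w10.png

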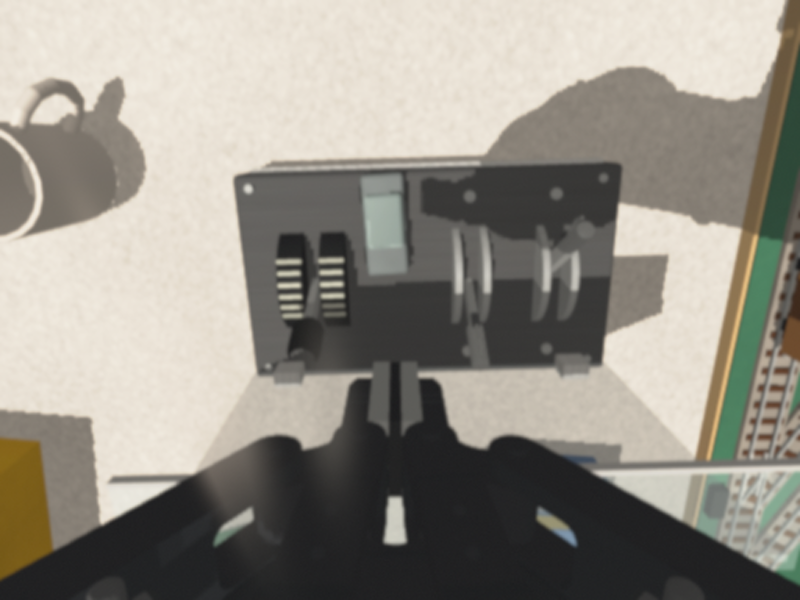

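```bash
python3 - <<'E'
from h import *
o=bot.get_obs(); C=cam('wrist',o)
im=cv2.cvtColor(cv2.imread('pics/w10.png'),cv2.COLOR_BGR2GRAY).astype(int)
print('cols 282..330 step4, mean 3px')
for r in range(308,380,3): print(r,[int(im[r-1:r+2,c-1:c+2].mean()) for c in range(278,334,4)])
for t in [.2,.25,.3,.35,.4]:
    e=np.array([np.cos(t),0,-np.sin(t)])*.011
    print(t,'far top edge',np.round(proj(C,G('t',t,.094)+e)/.64),'near top',np.round(proj(C,G('t',t,.094)-e)/.64),'near base',np.round(proj(C,G('t',t,.060)-e)/.64))
print('right');
for r in range(320,376,3): print(r,[int(im[r-1:r+2,c-1:c+2].mean()) for c in range(456,504,4)])
E
```

```text
cols 282..330 step4, mean 3px
308 [103, 157, 166, 169, 166, 142, 81, 81, 97, 91, 78, 69, 79, 80]
311 [96, 88, 95, 98, 95, 91, 70, 89, 97, 90, 75, 59, 69, 71]
314 [99, 113, 146, 151, 151, 153, 117, 92, 93, 87, 72, 70, 99, 99]
317 [99, 116, 142, 138, 137, 134, 98, 66, 67, 73, 68, 63, 71, 69]
320 [99, 90, 64, 57, 56, 51, 44, 40, 43, 50, 57, 60, 49, 46]
323 [100, 95, 58, 38, 34, 33, 35, 38, 41, 44, 49, 60, 51, 46]
326 [100, 99, 80, 54, 33, 33, 36, 39, 42, 44, 46, 57, 59, 55]
329 [100, 99, 96, 77, 35, 33, 36, 39, 43, 46, 47, 54, 64, 64]
332 [100, 100, 100, 77, 34, 33, 37, 40, 44, 46, 49, 54, 66, 66]
335 [100, 100, 100, 68, 32, 34, 38, 41, 45, 48, 50, 57, 67, 67]
338 [101, 102, 99, 57, 31, 34, 38, 42, 45, 49, 51, 60, 70, 68]
341 [101, 101, 96, 47, 32, 35, 38, 43, 47, 50, 53, 63, 70, 69]
344 [99, 99, 90, 41, 33, 36, 40, 43, 48, 51, 54, 65, 70, 70]
347 [99, 99, 85, 36, 38, 49, 50, 46, 48, 52, 56, 67, 71, 71]
350 [99, 99, 81, 41, 67, 78, 70, 56, 53, 54, 58, 70, 73, 72]
353 [100, 100, 84, 61, 83, 76, 66, 64, 63, 56, 60, 72, 74, 73]
356 [99, 98, 87, 66, 67, 62, 62, 65, 67, 62, 64, 74, 75, 74]
3
[... 1210 characters left out ...]
5, 54]
341 [54, 54, 55, 78, 97, 100, 101, 88, 56, 55, 55, 55]
344 [54, 55, 64, 81, 96, 100, 101, 91, 58, 55, 54, 55]
347 [53, 58, 86, 95, 96, 100, 101, 94, 61, 55, 54, 55]
350 [53, 61, 100, 102, 96, 100, 102, 95, 65, 54, 54, 54]
353 [53, 58, 92, 100, 95, 100, 101, 97, 69, 54, 54, 54]
356 [54, 54, 69, 80, 92, 100, 100, 98, 75, 55, 54, 55]
359 [54, 54, 55, 60, 89, 100, 102, 100, 81, 54, 53, 54]
362 [54, 54, 54, 58, 87, 101, 102, 101, 86, 57, 56, 57]
365 [64, 65, 66, 69, 89, 101, 101, 101, 92, 76, 75, 76]
368 [97, 99, 102, 104, 109, 113, 112, 116, 117, 117, 118, 121]
371 [154, 159, 160, 163, 164, 164, 160, 166, 169, 172, 170, 175]
374 [188, 192, 192, 191, 191, 193, 189, 188, 189, 191, 189, 190]
```

```bash
python3 -c "
from rig import bot
print(bot.get_obs()['t'],bot.hand_in())"
```

```text
the job is handed in; nothing more can be done
23.6 None
```

The job is done and handed in at about 23.6 s. The locomotive stands on the left road. I set the grey wagon in the tray's empty compartment, pulled the left point lever, pushed the right one away and moved the throttle to notch 4.

**Wagon:** it was lowered until its wheels touched the tray floor, then released. After release, the wrist, top and side cameras all put it in the empty compartment. The wrist and top views were within about 8 mm of the middle. The side view read about 14 mm off across.

**Point levers:** I pushed each one until the force rose at its stop, 19 N on the left and 22 N on the right. The left lever's tip also matched fully home in the last picture. The right lever's tip blended into the background in that picture, so I judged it by the force and the base of its handle.

**Throttle:** the last picture gave about 0.30 to 0.33 rad against the target of 0.312, with roughly 0.03 rad of uncertainty.

**Checks that disagreed or were not made:** the top camera read sideways positions 3 to 9 mm off from the wrist camera, so I went by the wrist camera. I made no separate final check that the locomotive had not moved. The arm finished clear of everything above the desk.

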